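# Turn the rotating makeup organiser so the foundation faces front

### The job

On the chest of drawers stands a round rotating makeup organiser. With the fingertips, push it round at its rim until the glass foundation bottle in it stands straight at the front, towards the chest's front edge on the robot's side. Leave the bottles and the jar in it untouched, so that they ride along standing upright in their compartments; pick nothing up, and leave the other things on the chest where they are.

Things in the scene. Friction and masses are not known exactly. Their poses are not given: they have to be found in the camera images.
- foot: Fixed foot of the organiser on the chest top, a 176 mm disc 12 mm high, fixed down. Origin on the turning axis at the chest top (z = 0). Its axes are parallel to the world's: its -x axis is the front, square to the chest's front edge on the robot's side. It stands at a different place each time.
- tray: White round tray, 230 mm across, turning about the axis through the foot's centre, without end stops; it stays where left, and about 0.5 N at the rim turns it. Origin on the axis, 12 mm above the chest; floor 17 mm above the chest. Its six compartments are centred 0, 60, .. 300 degrees from its own x axis: foundation at 0, jar and varnish at 120 and 240 (either way round), 60, 180, 300 empty.
- tray_lip (a point): Top of the tray's low rim lip in the middle of the foundation's compartment, 113 mm from the axis along the tray's x axis. The lip runs all round, 3 mm thick, and ends 33 mm above the chest.
- partition_end (a point): Top outer end of one of six upright radial partitions between the compartments, at 30, 90, .. 330 degrees from the tray's x axis (this one at 30). Each is 4 mm thick, runs from 30 to 114 mm from the axis, and ends 67 mm above the chest, 34 mm above the lip: shut fingers lowered at the rim to 42 to 55 mm above the chest clear the lip and can push a partition's side.
- cup_top (a point): Centre of the mouth of the tray's fixed middle cup, 64 mm across, 82 mm above the chest; three lipsticks fixed in it end 100 mm above the chest.
- foundation: Glass foundation bottle, loose: a square glass bottle 33 x 33 x 60 mm, filled with brown make-up, and a round black cap of 25 mm, 94 mm tall in all, the tallest thing standing in a compartment. Stands on the tray's floor about 68 mm from the axis. Origin at the centre of its underside, z up.
- cream_jar: Squat round cream jar of brown glass, loose, 49 mm across and 40 mm tall with a wide lid. Stands on the tray's floor about 68 mm from the axis. Origin at the centre of its underside, z up.
- varnish: Small nail varnish bottle, loose: square 26 x 26 x 32 mm with a thin black cap 15 mm across, 68 mm tall in all. Stands on the tray's floor about 68 mm from the axis. Origin at the centre of its underside, z up.
- makeup_case: Hard plastic makeup case with two clasp latches, loose, 150 (x) x 200 (y) mm, 106 mm high to the folded handle, beside the organiser, left or right. Origin at the centre of its underside.
- brush_holder: Round silicone holder, 80 mm across and 90 mm tall, with four makeup brushes up to 166 mm high, loose, on the other side of the organiser. Origin at the centre of its underside.
- mirror: Plastic hand mirror lying flat, 9 mm thick, loose, 220 mm long, behind the organiser. Origin where the handle meets the 110 mm round head; the head lies along +x, the handle along -x.
- lash_curler: Aluminium eyelash curler lying flat, loose, about 110 x 70 mm, 20 mm high, in front of the organiser to the right. Origin at its pivot, on the chest top.
Not all that is in view belongs to the job. What is meant by the cream_jar is not turquoise, and is the larger of those in its own colour.

How it is judged:
By the outcome, as a careful person would: the job done as asked, in the order asked, and still so for the second after the job is handed in, with the robot touching nothing.
It also fails if it takes over 54 s, if anything falls off the work surface, if the arm or the gripper's body presses on something with over 40 N, if the wrist force passes 120 N, or if a joint passes its speed limit or range.

### The arm

A 6-joint arm with a two-finger parallel gripper is mounted at the origin on the work surface. World frame = base frame: x ahead of the robot, y to its left, z up, the work surface at z = 0. Lengths are in m, angles in rad, forces in N, time in s.
With the tool pointing down it reaches from about 0.35 to 0.775 m from the base axis. Payload 5.5 kg.
Tool frame: the origin (TCP) lies midway between the tips of the shut fingers; the grasp point (between the pads) lies env.tcp_to_grasp behind it (env.tcp_to_grasp is the distance from the TCP to the grasp point, in m); z points along the fingers, y is the direction in which the jaws open and shut (so a half turn about z gives the same grasp; the last joint's range is limited). The gripper opens to 85 mm and grips with 20 to 120 N. Pads are 22 mm wide; open, the fingers measure 114 mm over their backs; the gripper's body (76 mm by 85 mm) begins 54 mm behind the grasp point. The pads swing forward as they close: fully open they stand 13 mm farther back than shut.
Start: joints at [-1.404, 0.313, 0.046, 1.304, 0, 1.431], TCP at [0.174, -0.548, 0.231] pointing down, gripper open.
Joint ranges: [-2.76, 2.76], [-0.86, 1.69], [-1.03, 1.26], [-2.2, 2.34], [-1.47, 1.5], [-3.14, 3.14]. Speed limits (rad/s): [2.57, 2.57, 3.14, 3.14, 3.14, 3.14].

### API

Orientations are given as a unit quaternion [w, x, y, z].
In Python, from workcell import env gives the robot as it stands.
- The arm moves only by the shell command python3 -m handwheel 'ROWS' [OPENING] [FORCE]. ROWS is JSON, a list of rows, each an object of numbers: "dx", "dy", "dz": the shift along the tool's x, y, z normalised to -1 to 1, where 1 is 20 mm; "roll": the turn about the tool's z normalised to -1 to 1, where 1 is 6 degrees. In form: [{"dx": .., "dy": .., "dz": .., "roll": ..}, ...]. A call has 1 to 8 rows; each row shifts and turns the commanded pose from where the row before left it, along the tool's axes as they then stand; what a row does not reach is not made up. A row lasts 1/12 s, in which the tool goes at most 41.7 mm and 7.16 degrees, less where a joint would pass 70% of its speed; a pose out of reach is approached as far as the arm can. A call with a number of a shift or a turn outside -1 to 1 is refused whole. A call with a gripper value outside its range is refused whole. OPENING is the closure in counts, from 0 (fully open) to 255 (shut), set as the call begins (- or left out, the last holds). The fingers move at their own pace and stop on an object; FORCE is the grip in N (left out, the last holds). Time passes only in rows, so rows that do not move let the fingers close. It gives the time, the measured TCP pose, the force and the opening at its end, in the units of the state.
- env.get_state(): the state, without advancing time (a new reading comes with each control period).
- env.read_camera(name): name is "side" or "top" or "wrist"; returns the picture (480x640x3 uint8, blue, green, red); there is no depth.
- env.calibration(name): a dict with "fx", "fy", "cx", "cy" (pixels), "k1" (the pictures are not rectified: a ray, as slopes to the right and down, at radius r is drawn at 1 + k1 r^2 times it, then the intrinsics apply), "R" (3x3) and "t" (3): a world point X has camera coordinates R X + t. Camera axes: x right, y down, z forward; pixel columns grow to the right and rows downward; lengths in m; the calibration is good to about 2 mm. A picture is of the moment at which its call begins: read the wrist's pose just before it. calibration takes no time and is no camera call; for the wrist camera it gives the pose at the moment of the call.
- env.hand_in(): hands the job in, once; it reports no verdict.
The state is a dict: "clock": time; "joint_pos": joint angles; "qvel": joint speeds; "tau": joint torques, N m; "tcp_pos": TCP position; "orientation": TCP orientation; "wrist_force": force on the tool from outside, world axes, zero at the start; "ft_torque": the same for the moment, N m; "finger_gap": finger opening in m.
Only numpy, scipy, OpenCV 4.12 (cv2) and the standard library are available. Lean on these libraries where they do the work, as an engineer would, in place of code of your own. Each camera call takes 0.05 s, during which the arm holds its last target.

## Working session

There is one attempt and no reset: what is moved stays moved. The work goes in short steps, Python scripts to look and compute and a shell command to move; the robot and the scene stay as the last step left them, time stands still between calls to the robot, and variables do not carry over. Pictures are saved under pics/ and viewed, and the job is handed in when it is done.

```bash
mkdir -p pics; ls; python3 - <<'E'
from workcell import env
import cv2
s=env.get_state();print({k:s[k] for k in('clock','tcp_pos','orientation','finger_gap')},env.tcp_to_grasp)
for n in('top','side'):
    cv2.imwrite(f'pics/{n}0.png',env.read_camera(n)); c=env.calibration(n); print(n,c)
E
```

```text
pics
{'clock': 0.0, 'tcp_pos': array([ 0.17356624, -0.54763363,  0.23041986]), 'orientation': array([-9.12427057e-04,  9.88255912e-01,  1.52805171e-01, -9.32833460e-06]), 'finger_gap': 0.08547934859867823} 0.0187
top {'fx': 553.6427894374028, 'fy': 553.6427894374028, 'cx': 317.0550414315646, 'cy': 244.57116974937927, 'k1': -0.1563256786410105, 'R': array([[-0.02410257, -0.99970447,  0.00316939],
       [-0.99682614,  0.02379232, -0.07597086],
       [ 0.075873  , -0.00499042, -0.997105  ]]), 't': array([0.02556408, 0.60981343, 1.0667957 ])}
side {'fx': 610.321503627511, 'fy': 610.321503627511, 'cx': 320.99222544114474, 'cy': 233.48210210958203, 'k1': -0.08294622308817728, 'R': array([[-0.69050429, -0.72322268, -0.01236038],
       [-0.52731477,  0.51500907, -0.67579937],
       [ 0.49511914, -0.46012455, -0.73698198]]), 't': array([0.41535173, 0.38807974, 0.88766556])}
```

View pics/top0.png

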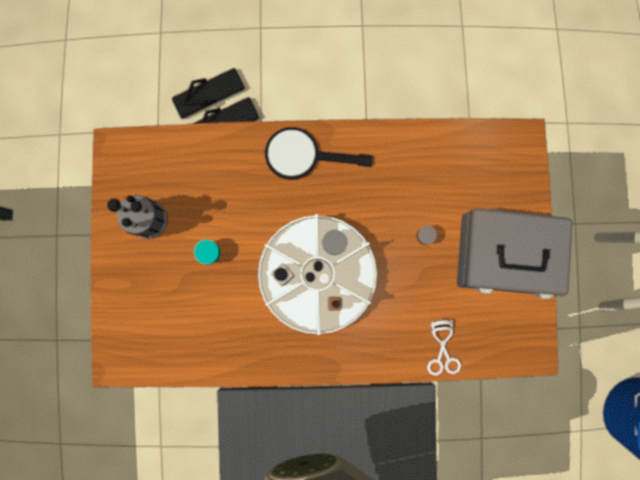

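View pics/side0.png

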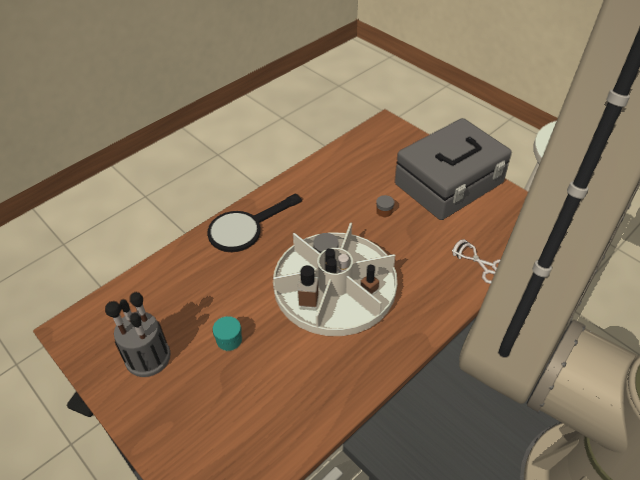

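```bash
cat > h.py <<'E'
from workcell import env
import cv2, numpy as np
def ray(c,u,v):
    K=np.array([[c['fx'],0,c['cx']],[0,c['fy'],c['cy']],[0,0,1]])
    # model: radial k1 only
    p=cv2.undistortPoints(np.array([[[u,v]]],float),K,np.array([c['k1'],0,0,0,0.]))[0,0]
    R=np.array(c['R']);t=np.array(c['t'])
    return -R.T@t, R.T@np.array([p[0],p[1],1])
def onz(c,u,v,z):
    o,d=ray(c,u,v); return o+d*(z-o[2])/d[2]
def proj(c,X):
    q=np.array(c['R'])@X+c['t'];a=q[:2]/q[2];a=a*(1+c['k1']*(a@a))
    return np.array([c['fx']*a[0]+c['cx'],c['fy']*a[1]+c['cy']])
def tray(n='top',img=None,show=None):
    c=env.calibration(n); im=img
    hsv=cv2.cvtColor(im,cv2.COLOR_BGR2HSV)
    m=((hsv[...,1]<75)&(hsv[...,2]>110)).astype(np.uint8)*255
    return c,m
E
python3 - <<'E'
from h import *
im=cv2.imread('pics/top0.png');sd=cv2.imread('pics/side0.png')
cv2.imwrite('pics/top0c.png',cv2.resize(im[205:345,240:400],None,fx=5,fy=5*0.85,interpolation=cv2.INTER_CUBIC))
cv2.imwrite('pics/side0c.png',cv2.resize(sd[210:350,255:415],None,fx=5,fy=5*.85,interpolation=cv2.INTER_CUBIC))
E
```

```text
(no output)
```

View pics/top0c.png

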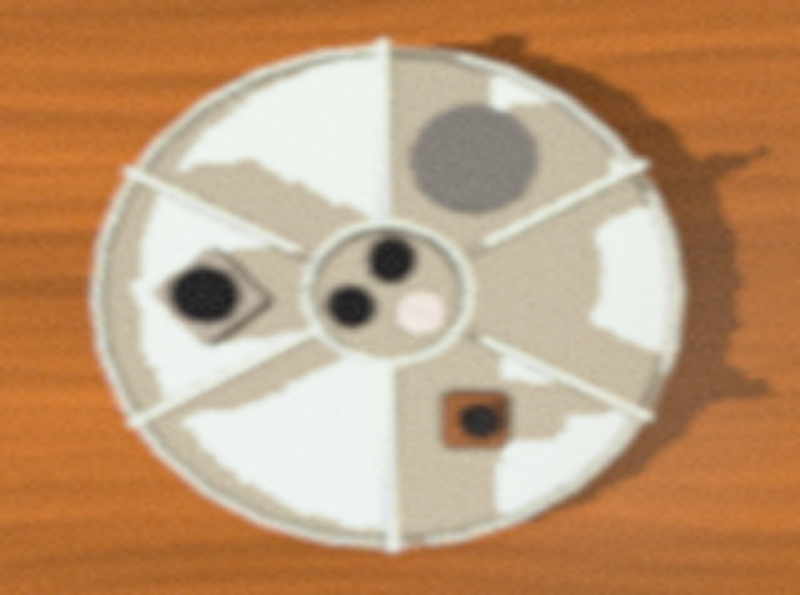

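View pics/side0c.png

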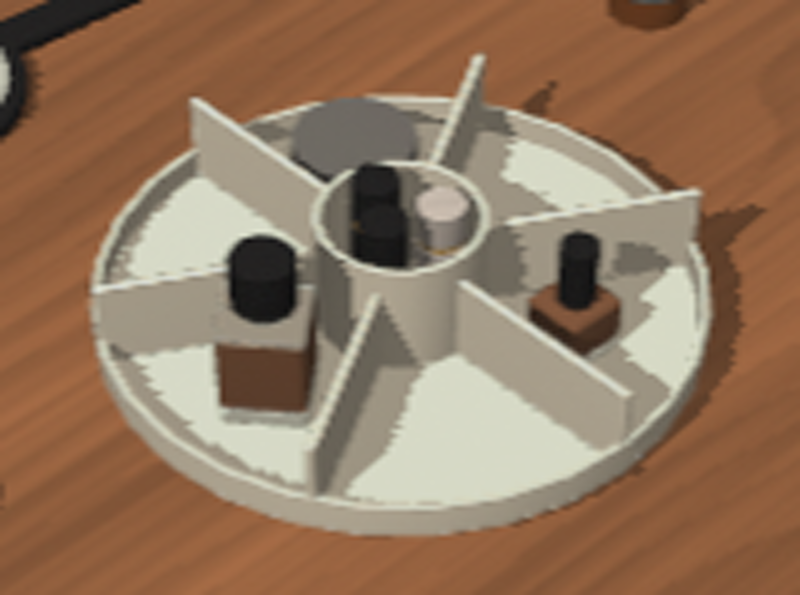

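The crops show candidates: foundation at top px (281,274), the tall square brown bottle with a round black cap. The varnish at (335,303) is smaller with a thin cap. The jar is the larger grey lid at (335,242). The smaller grey jar at (428,235) and the turquoise one at (207,252) stand outside the tray. I choose (281,274) as the foundation.

```bash
python3 - <<'E'
from h import *
c=env.calibration('top');cs=env.calibration('side')
P=[(383,42),(645,165),(650,415),(392,548),(133,424),(127,172)]
W=np.array([onz(c,240+a/5,205+b/4.25,.067)[:2] for a,b in P])
print(W.round(4)); C=W.mean(0);print('C',C)
d=W-C;print(np.hypot(*d.T).round(4),np.degrees(np.arctan2(d[:,1],d[:,0])).round(1))
print('mean mod60',(np.degrees(np.arctan2(d[:,1],d[:,0]))%60).round(1))
f=onz(c,240+205/5,205+294/4.25,.111)[:2]; print('cap',f,np.hypot(*(f-C)),np.degrees(np.arctan2(*(f-C)[::-1])))
cup=onz(c,240+387/5,205+292/4.25,.082);print('cup',cup)
Q=[(193,100),(480,58),(698,194),(630,397),(318,490),(98,290)]
S=np.array([onz(cs,255+a/5,210+b/4.25,.067)[:2] for a,b in Q]);print(S.round(4),S.mean(0))
d=S-S.mean(0);print(np.hypot(*d.T).round(4),(np.degrees(np.arctan2(d[:,1],d[:,0]))).round(1))
for n,u,v in(('curler',443,348),('jar2',428,235),('case',465,290),('turq',207,252),('edge',320,386)):print(n,onz(c,u,v,.02)[:2])
E
```

```text
[[ 0.6634  0.0107]
 [ 0.606  -0.0872]
 [ 0.495  -0.0858]
 [ 0.4389  0.0127]
 [ 0.4958  0.1087]
 [ 0.6075  0.1088]]
C [0.55111655 0.01132075]
[0.1123 0.1127 0.1121 0.1122 0.112  0.1127] [  -0.3  -60.9 -120.   179.3  119.6   59.9]
mean mod60 [59.7 59.1 60.  59.3 59.6 59.9]
cap [0.55157593 0.07768243] 0.06636327007251124 89.60338135852574
cup [0.55155879 0.01189344 0.082     ]
[[ 0.6624  0.0128]
 [ 0.6043 -0.0837]
 [ 0.4916 -0.0832]
 [ 0.4359  0.0142]
 [ 0.4782  0.1221]
 [ 0.6056  0.1094]] [0.5463209  0.01527633]
[0.1161 0.1147 0.1127 0.1104 0.1267 0.1112] [  -1.2  -59.7 -119.1 -179.5  122.5   57.8]
curler [ 0.39972573 -0.23284754]
jar2 [ 0.62432685 -0.21038038]
case [ 0.51289694 -0.2810181 ]
turq [0.6009262  0.22951614]
edge [0.33289112 0.01184488]
```

```bash
python3 -m handwheel '[{"roll":0.9},{"roll":0.9},{"roll":0.9},{"roll":0.9},{"roll":0.9},{"roll":0.9},{"roll":0.9},{"roll":0.8}]' 255 20; python3 -m handwheel '[{"dy":-0.5},{"dy":-1},{"dy":-1},{"dy":-1},{"dy":-1},{"dy":-1},{"dy":-1},{"dy":-1}]'; python3 -m handwheel '[{"dy":-1},{"dy":-1},{"dy":-1},{"dy":-1},{"dy":-1},{"dy":-1},{"dy":-1},{"dy":-1}]';python3 -m handwheel '[{"dy":-1},{"dy":-1},{"dy":-1},{"dy":-1},{"dy":-1},{"dy":-1},{"dy":-1},{"dy":-1}]'
```

```text
invalid input at $[0]: expected keys dx, dy, dz, roll
invalid input at $[0]: expected keys dx, dy, dz, roll
invalid input at $[0]: expected keys dx, dy, dz, roll
invalid input at $[0]: expected keys dx, dy, dz, roll
```

All four keys are needed in each row.

```bash
python3 -m handwheel '[{"dx":0,"dy":0,"dz":0,"roll":0.9},{"dx":0,"dy":0,"dz":0,"roll":0.9},{"dx":0,"dy":0,"dz":0,"roll":0.9},{"dx":0,"dy":0,"dz":0,"roll":0.9},{"dx":0,"dy":0,"dz":0,"roll":0.9},{"dx":0,"dy":0,"dz":0,"roll":0.9},{"dx":0,"dy":0,"dz":0,"roll":0.9},{"dx":0,"dy":0,"dz":0,"roll":0.8}]' 255 20; python3 -m handwheel '[{"dx":0,"dy":-0.5,"dz":0,"roll":0},{"dx":0,"dy":-1,"dz":0,"roll":0},{"dx":0,"dy":-1,"dz":0,"roll":0},{"dx":0,"dy":-1,"dz":0,"roll":0},{"dx":0,"dy":-1,"dz":0,"roll":0},{"dx":0,"dy":-1,"dz":0,"roll":0},{"dx":0,"dy":-1,"dz":0,"roll":0},{"dx":0,"dy":-1,"dz":0,"roll":0}]'
python3 - <<'E'
from h import *
from scipy.spatial.transform import Rotation as Ro
s=env.get_state();q=s['orientation'];R=Ro.from_quat([q[1],q[2],q[3],q[0]]).as_matrix()
print(R.round(3),s['joint_pos'].round(2)); print((R.T@(np.array([.456,.056,.2])-s['tcp_pos'])/.02).round(2))
E
```

```text
clock: 0.77
tcp_pos: [0.1736, -0.5479, 0.2308]
orientation: [-0.0, 0.976, -0.219, -0.0]
wrist_force: [0.8, -0.1, -0.1]
finger_gap: -0.0001
clock: 1.43
tcp_pos: [0.2374, -0.4104, 0.231]
orientation: [-0.0, 0.977, -0.215, -0.0]
wrist_force: [0.1, -0.0, 0.0]
finger_gap: -0.0
[[ 0.907 -0.42  -0.   ]
 [-0.42  -0.907  0.001]
 [-0.    -0.001 -1.   ]] [-1.22  0.12 -0.2   1.25  0.    2.36]
[  0.11 -25.75   1.57]
```

```bash
python3 -m handwheel '[{"dx":0,"dy":-1,"dz":0,"roll":0},{"dx":0,"dy":-1,"dz":0,"roll":0},{"dx":0,"dy":-1,"dz":0,"roll":0},{"dx":0,"dy":-1,"dz":0,"roll":0},{"dx":0,"dy":-1,"dz":0,"roll":0},{"dx":0,"dy":-1,"dz":0,"roll":0},{"dx":0,"dy":-1,"dz":0,"roll":0},{"dx":0,"dy":-1,"dz":0,"roll":0}]'; python3 -m handwheel '[{"dx":0,"dy":-1,"dz":0,"roll":0},{"dx":0,"dy":-1,"dz":0,"roll":0},{"dx":0,"dy":-1,"dz":0,"roll":0},{"dx":0,"dy":-1,"dz":0,"roll":0},{"dx":0,"dy":-1,"dz":0,"roll":0},{"dx":0,"dy":-1,"dz":0,"roll":0},{"dx":0,"dy":-1,"dz":0,"roll":0},{"dx":0,"dy":-1,"dz":0,"roll":0}]'
python3 -m handwheel '[{"dx":0,"dy":-1,"dz":0,"roll":0},{"dx":0,"dy":-1,"dz":0,"roll":0},{"dx":0,"dy":-1,"dz":0,"roll":0},{"dx":0,"dy":-1,"dz":0,"roll":0},{"dx":0,"dy":-1,"dz":0,"roll":0},{"dx":0,"dy":-1,"dz":0,"roll":0},{"dx":0,"dy":-1,"dz":0,"roll":0},{"dx":0,"dy":-1,"dz":0,"roll":0}]'
python3 -m handwheel '[{"dx":0,"dy":-1,"dz":0,"roll":0},{"dx":0,"dy":-0.8,"dz":0,"roll":0},{"dx":0,"dy":0,"dz":0,"roll":0},{"dx":0,"dy":0,"dz":0,"roll":0}]'
python3 - <<'E'
from h import *
from scipy.spatial.transform import Rotation as Ro
s=env.get_state();q=s['orientation'];R=Ro.from_quat([q[1],q[2],q[3],q[0]]).as_matrix()
print(R.round(3),s['joint_pos'].round(2)); print((R.T@(np.array([.456,.056,.048])-s['tcp_pos'])/.02).round(2))
E
```

```text
clock: 2.1
tcp_pos: [0.3048, -0.2655, 0.231]
orientation: [-0.0, 0.977, -0.215, -0.0]
wrist_force: [0.4, -0.7, 0.8]
finger_gap: 0.0001
clock: 2.77
tcp_pos: [0.3721, -0.1206, 0.2311]
orientation: [-0.0, 0.977, -0.215, -0.0]
wrist_force: [0.2, 0.6, -0.2]
finger_gap: 0.0002
clock: 3.43
tcp_pos: [0.4073, -0.0454, 0.2346]
orientation: [-0.03, 0.984, -0.175, 0.005]
wrist_force: [-0.2, -0.1, 0.4]
finger_gap: 0.0002
clock: 3.77
tcp_pos: [0.4124, -0.0319, 0.2369]
orientation: [-0.038, 0.986, -0.163, 0.006]
wrist_force: [0.2, -0.8, 0.7]
finger_gap: 0.0003
[[ 0.947 -0.321  0.024]
 [-0.322 -0.944  0.073]
 [-0.    -0.077 -0.997]] [-0.33 -0.01 -0.33  1.25  0.08  3.14]
[ 0.65 -4.12  9.79]
```

Joint 6 hit its range, so I unroll to the other side and push with the fingers' narrow side instead.

```bash
cat > st.py <<'E'
from h import *
import sys
from scipy.spatial.transform import Rotation as Ro
s=env.get_state();q=s['orientation'];R=Ro.from_quat([q[1],q[2],q[3],q[0]]).as_matrix()
C=np.array([.5515,.0115]);d=s['tcp_pos'][:2]-C
print('yaw',np.degrees(np.arctan2(R[1,0],R[0,0])).round(2),'zax',R[:,2].round(3),'q',s['joint_pos'].round(2),'r',np.hypot(*d).round(4),'th',np.degrees(np.arctan2(d[1],d[0])).round(1)%360,'F',s['wrist_force'].round(1))
if len(sys.argv)>3: print('rows',(R.T@(np.array([float(a) for a in sys.argv[1:4]])-s['tcp_pos'])/.02).round(2))
E
python3 -m handwheel '[{"dx":0,"dy":0,"dz":0,"roll":-1},{"dx":0,"dy":0,"dz":0,"roll":-1},{"dx":0,"dy":0,"dz":0,"roll":-1},{"dx":0,"dy":0,"dz":0,"roll":-1},{"dx":0,"dy":0,"dz":0,"roll":-1},{"dx":0,"dy":0,"dz":0,"roll":-1},{"dx":0,"dy":0,"dz":0,"roll":0},{"dx":0,"dy":0,"dz":0,"roll":0}]'; python3 st.py .456 .056 .048
```

```text
clock: 4.43
tcp_pos: [0.4122, -0.0322, 0.2369]
orientation: [-0.034, 0.988, 0.148, 0.017]
wrist_force: [0.1, 0.2, 0.1]
finger_gap: 0.0
yaw 16.91 zax [ 0.024  0.073 -0.997] q [-0.33 -0.01 -0.33  1.25  0.08  2.52] r 0.146 th 197.4 F [0.1 0.2 0.1]
rows [ 2.95 -2.98  9.79]
```

```bash

python3 -m handwheel '[{"dx":0,"dy":0,"dz":0,"roll":-1},{"dx":0,"dy":0,"dz":0,"roll":-1},{"dx":0,"dy":0,"dz":0,"roll":-1},{"dx":0,"dy":0,"dz":0,"roll":-1},{"dx":0,"dy":0,"dz":0,"roll":-1},{"dx":0,"dy":0,"dz":0,"roll":-1},{"dx":0,"dy":0,"dz":0,"roll":-1},{"dx":0,"dy":0,"dz":0,"roll":-1}]'; python3 st.py .456 .056 .14
```

```text
clock: 5.1
tcp_pos: [0.4122, -0.0321, 0.2369]
orientation: [-0.024, 0.841, 0.539, 0.03]
wrist_force: [0.2, -0.3, -0.0]
finger_gap: -0.0002
yaw 65.27 zax [ 0.024  0.073 -0.997] q [-0.33 -0.01 -0.33  1.25  0.08  1.67] r 0.146 th 197.4 F [ 0.2 -0.3 -0. ]
rows [4.53 0.19 5.2 ]
```

```bash

python3 -m handwheel '[{"dx":0.9,"dy":0.04,"dz":0.5,"roll":0},{"dx":0.9,"dy":0.04,"dz":0.7,"roll":0},{"dx":0.9,"dy":0.04,"dz":0.8,"roll":0},{"dx":0.9,"dy":0.04,"dz":0.8,"roll":0},{"dx":0.9,"dy":0.04,"dz":0.8,"roll":0},{"dx":0,"dy":0,"dz":0.8,"roll":0},{"dx":0,"dy":0,"dz":0.5,"roll":0},{"dx":0,"dy":0,"dz":0,"roll":0}]'; python3 st.py .456 .056 .050
python3 - <<'E'
from h import *
for n in('top','side','wrist'):
    cv2.imwrite(f'pics/{n}1.png',env.read_camera(n))
E
```

```text
clock: 5.77
tcp_pos: [0.4542, 0.0552, 0.1439]
orientation: [-0.025, 0.842, 0.538, 0.028]
wrist_force: [-0.4, -0.4, -0.8]
finger_gap: 0.0
yaw 65.07 zax [ 0.02   0.073 -0.997] q [-0.1   0.12 -0.43  1.01  0.07  1.9 ] r 0.1066 th 155.8 F [-0.4 -0.4 -0.8]
rows [-0.28  0.12  4.68]
```

View pics/side1.png

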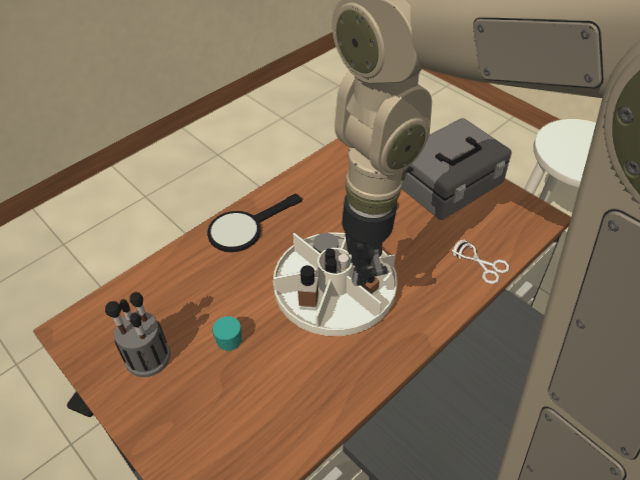

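View pics/wrist1.png

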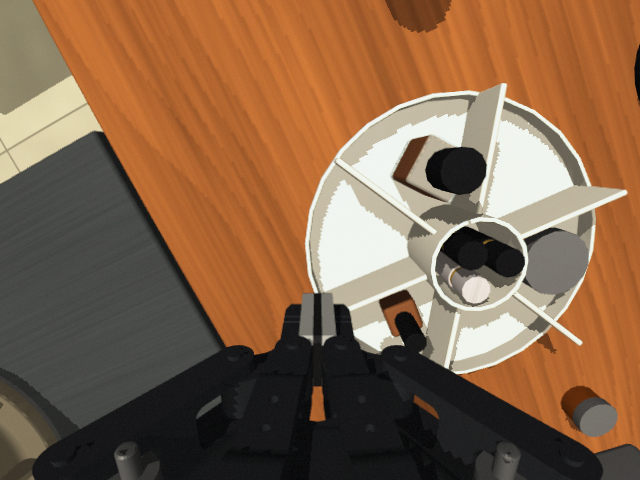

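```bash

python3 - <<'E'
from h import *
p=env.get_state()['tcp_pos']
for n in('side','wrist'):
    c=env.calibration(n);print(n,proj(c,p),proj(c,np.array([p[0],p[1],.05])))
    cap=np.array([.5516,.0777,.111]);print(proj(c,cap))
E
```

```text
side [357.80320523 281.04615777] [355.96924564 315.60700257]
[307.48422881 269.86825854]
wrist [317.98920938 311.3351882 ] [318.73354673 255.3085471 ]
[465.1000009  173.84750855]
```

```bash

python3 -m handwheel '[{"dx":-0.14,"dy":0.06,"dz":0.4,"roll":0},{"dx":-0.14,"dy":0.06,"dz":0.8,"roll":0},{"dx":0,"dy":0,"dz":0.9,"roll":0},{"dx":0,"dy":0,"dz":0.9,"roll":0},{"dx":0,"dy":0,"dz":0.8,"roll":0},{"dx":0,"dy":0,"dz":0.5,"roll":0},{"dx":0,"dy":0,"dz":0.38,"roll":0},{"dx":0,"dy":0,"dz":0,"roll":0}]'; python3 st.py .456 .056 .050
python3 - <<'E'
from h import *
for n in('top','side'):
    i=env.read_camera(n);cv2.imwrite(f'pics/{n}2.png',cv2.resize(i[200:350,240:440],None,fx=4,fy=4))
E
```

```text
clock: 6.58
tcp_pos: [0.4574, 0.0553, 0.0512]
orientation: [-0.025, 0.842, 0.538, 0.029]
wrist_force: [-1.5, 0.0, 0.5]
finger_gap: -0.0001
yaw 65.1 zax [ 0.023  0.073 -0.997] q [-0.1   0.22 -0.56  0.78  0.07  1.9 ] r 0.1038 th 155.1 F [-1.5  0.   0.5]
rows [-0.   -0.08  0.06]
```

View pics/side2.png

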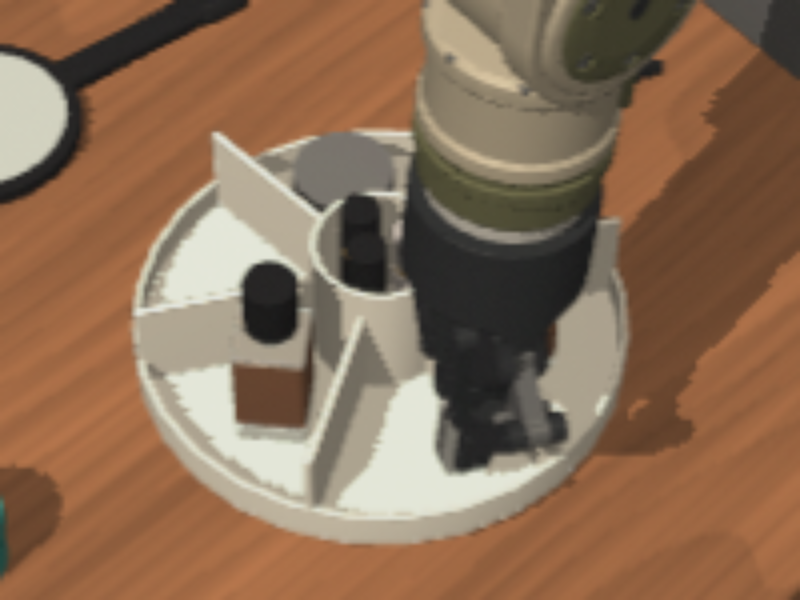

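```bash

python3 -m handwheel '[{"dx":-0.2,"dy":0.01,"dz":-0.01,"roll":-0.4},{"dx":-0.275,"dy":0.007,"dz":-0.015,"roll":-0.5},{"dx":-0.275,"dy":0.007,"dz":-0.015,"roll":-0.5},{"dx":-0.2,"dy":0.005,"dz":-0.015,"roll":-0.4},{"dx":-0.1,"dy":0,"dz":-0.01,"roll":-0.2},{"dx":-0.1,"dy":0,"dz":-0.01,"roll":-0.2},{"dx":-0.1,"dy":0,"dz":-0.01,"roll":-0.2},{"dx":-0.1,"dy":0,"dz":-0.01,"roll":-0.2}]'; python3 st.py
python3 -m handwheel '[{"dx":-0.12,"dy":0.002,"dz":-0.01,"roll":-0.2},{"dx":-0.12,"dy":0.002,"dz":-0.01,"roll":-0.2},{"dx":-0.12,"dy":0.002,"dz":-0.01,"roll":-0.2},{"dx":-0.12,"dy":0.002,"dz":-0.01,"roll":-0.2},{"dx":-0.17,"dy":0.003,"dz":-0.012,"roll":-0.3},{"dx":-0.17,"dy":0.003,"dz":-0.012,"roll":-0.3}]'; python3 st.py
python3 - <<'E'
from h import *
for n in('top','side'):
    i=env.read_camera(n);cv2.imwrite(f'pics/{n}3.png',cv2.resize(i[200:350,240:440],None,fx=4,fy=4))
E
```

```text
clock: 7.35
tcp_pos: [0.4512, 0.0294, 0.0533]
orientation: [-0.019, 0.761, 0.648, 0.034]
wrist_force: [-0.3, -0.4, 0.4]
finger_gap: -0.0003
yaw 80.86 zax [ 0.027  0.072 -0.997] q [-0.16  0.2  -0.58  0.78  0.08  1.57] r 0.1019 th 169.9 F [-0.3 -0.4  0.4]
clock: 7.85
tcp_pos: [0.4499, 0.0131, 0.0534]
orientation: [-0.016, 0.711, 0.702, 0.035]
wrist_force: [0.5, 0.2, -0.2]
finger_gap: -0.0001
yaw 89.33 zax [ 0.027  0.073 -0.997] q [-0.2   0.2  -0.58  0.78  0.08  1.38] r 0.1016 th 179.1 F [ 0.5  0.2 -0.2]
```

View pics/side3.png

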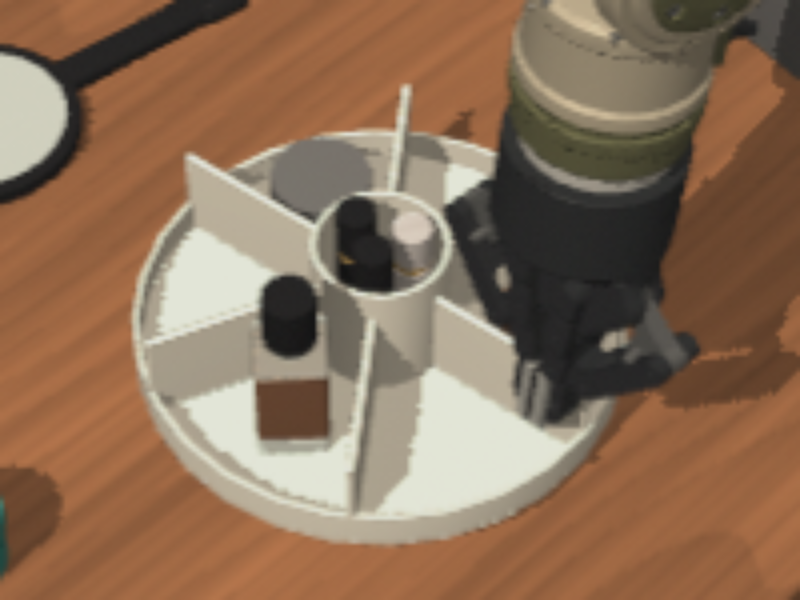

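View pics/top3.png

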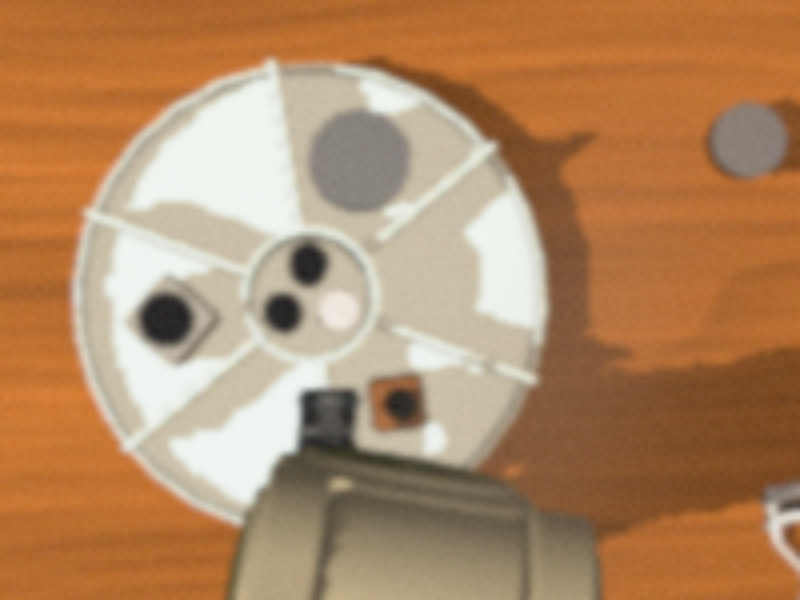

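```bash
cat > ang.py <<'E'
from h import *
import sys,json
# args: json list of [u,v] full-image px of partition ends in top view
c=env.calibration('top');C=np.array([.5511,.0113])
for u,v in json.loads(sys.argv[1]):
    d=onz(c,u,v,.067)[:2]-C;a=np.degrees(np.arctan2(d[1],d[0]));print(np.hypot(*d).round(4),a.round(1),'mod60',(a%60).round(1))
E
python3 ang.py '[[307.5,215.5],[363.5,236.5],[373.75,295],[271.5,312.5],[262,253]]'
```

```text
0.1128 8.5 mod60 8.5
0.1122 -52.0 mod60 8.0
0.1126 -111.8 mod60 8.2
0.1128 128.4 mod60 8.4
0.1125 67.9 mod60 7.9
```

```bash

python3 -m handwheel '[{"dx":-0.18,"dy":0.001,"dz":-0.012,"roll":-0.33},{"dx":-0.22,"dy":0.003,"dz":-0.015,"roll":-0.4},{"dx":-0.27,"dy":0.003,"dz":-0.02,"roll":-0.5},{"dx":-0.27,"dy":0.003,"dz":-0.02,"roll":-0.5},{"dx":-0.27,"dy":0.003,"dz":-0.018,"roll":-0.5},{"dx":-0.27,"dy":0.003,"dz":-0.018,"roll":-0.5},{"dx":-0.27,"dy":0.003,"dz":-0.016,"roll":-0.5},{"dx":-0.27,"dy":0.003,"dz":-0.016,"roll":-0.5}]'; python3 st.py
```

```text
clock: 8.62
tcp_pos: [0.456, -0.0265, 0.0528]
orientation: [-0.01, 0.561, 0.827, 0.037]
wrist_force: [0.4, 0.0, -0.4]
finger_gap: 0.0001
yaw 111.73 zax [ 0.026  0.073 -0.997] q [-0.29  0.22 -0.56  0.79  0.08  0.91] r 0.1028 th 201.7 F [ 0.4  0.  -0.4]
```

```bash

python3 -m handwheel '[{"dx":-0.27,"dy":0.004,"dz":-0.012,"roll":-0.5},{"dx":-0.27,"dy":0.004,"dz":-0.012,"roll":-0.5},{"dx":-0.27,"dy":0.004,"dz":-0.01,"roll":-0.5},{"dx":-0.27,"dy":0.004,"dz":-0.01,"roll":-0.5},{"dx":-0.27,"dy":0.004,"dz":-0.008,"roll":-0.5},{"dx":-0.27,"dy":0.004,"dz":-0.006,"roll":-0.5},{"dx":-0.27,"dy":0.004,"dz":-0.005,"roll":-0.5},{"dx":-0.27,"dy":0.004,"dz":-0.004,"roll":-0.5}]'; python3 st.py
python3 -m handwheel '[{"dx":-0.27,"dy":0.004,"dz":0,"roll":-0.5},{"dx":-0.27,"dy":0.004,"dz":0,"roll":-0.5},{"dx":-0.22,"dy":0.004,"dz":0,"roll":-0.4},{"dx":-0.16,"dy":0.002,"dz":0,"roll":-0.3},{"dx":-0.11,"dy":0,"dz":0,"roll":-0.2},{"dx":-0.05,"dy":0,"dz":0,"roll":-0.1},{"dx":0,"dy":0,"dz":0,"roll":0},{"dx":0,"dy":0,"dz":0,"roll":0}]'; python3 st.py
python3 - <<'E'
from h import *
for n in('top','side'):
    i=env.read_camera(n);cv2.imwrite(f'pics/{n}4.png',cv2.resize(i[200:350,240:440],None,fx=4,fy=4))
E
```

```text
clock: 9.28
tcp_pos: [0.4793, -0.0625, 0.0521]
orientation: [-0.002, 0.377, 0.925, 0.039]
wrist_force: [0.1, 0.3, 0.3]
finger_gap: -0.0002
yaw 135.71 zax [ 0.026  0.073 -0.997] q [-0.34  0.27 -0.49  0.81  0.08  0.43] r 0.1034 th 225.7 F [0.1 0.3 0.3]
clock: 9.95
tcp_pos: [0.4956, -0.0758, 0.051]
orientation: [0.002, 0.279, 0.959, 0.038]
wrist_force: [0.6, -0.0, -0.3]
finger_gap: 0.0004
yaw 147.56 zax [ 0.025  0.073 -0.997] q [-0.36  0.3  -0.45  0.83  0.08  0.21] r 0.1037 th 237.3 F [ 0.6 -0.  -0.3]
```

View pics/top4.png

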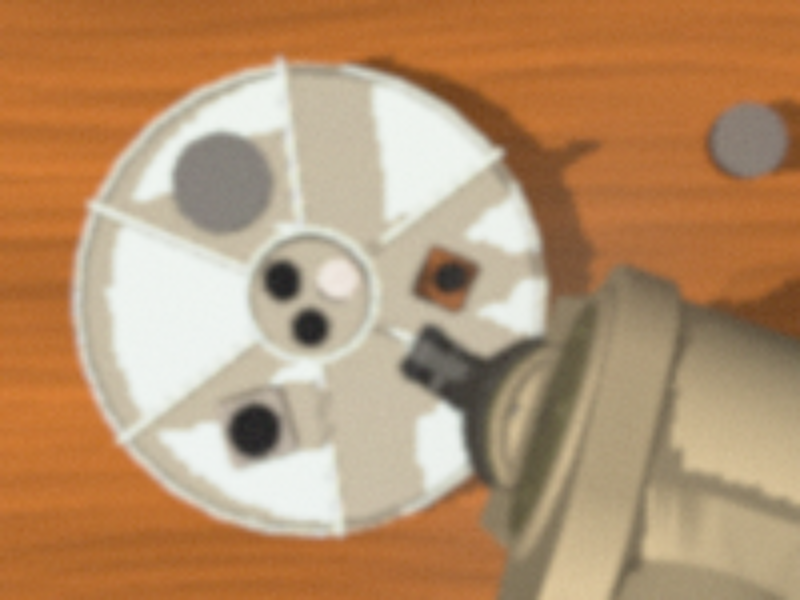

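View pics/side4.png

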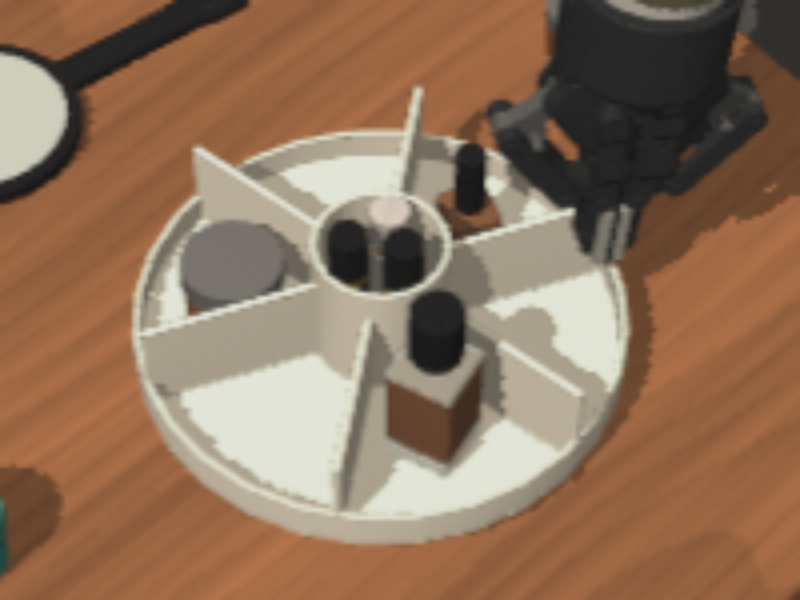

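```bash
python3 ang.py '[[310.5,215.5],[365,238],[324.5,333.2],[270.5,310],[262.5,251.5]]'
```

```text
0.112 5.6 mod60 5.6
0.1127 -54.1 mod60 5.9
0.1115 -174.8 mod60 5.2
0.1114 125.9 mod60 5.9
0.1127 66.4 mod60 6.4
```

```bash

python3 -m handwheel '[{"dx":-0.11,"dy":0.001,"dz":0,"roll":-0.2},{"dx":-0.22,"dy":0.003,"dz":0,"roll":-0.4},{"dx":-0.27,"dy":0.003,"dz":0,"roll":-0.5},{"dx":-0.27,"dy":0.003,"dz":0,"roll":-0.5},{"dx":-0.27,"dy":0.003,"dz":0.003,"roll":-0.5},{"dx":-0.27,"dy":0.003,"dz":0.003,"roll":-0.5},{"dx":-0.22,"dy":0.003,"dz":0.003,"roll":-0.4},{"dx":-0.16,"dy":0.002,"dz":0.003,"roll":-0.3}]'; 
python3 -m handwheel '[{"dx":-0.1,"dy":0,"dz":0,"roll":-0.2},{"dx":-0.05,"dy":0,"dz":0,"roll":-0.1},{"dx":0,"dy":0,"dz":0,"roll":0},{"dx":0,"dy":0,"dz":0,"roll":0}]'; python3 st.py
python3 - <<'E'
from h import *
for n in('top','side'):
    i=env.read_camera(n);cv2.imwrite(f'pics/{n}5.png',cv2.resize(i[205:345,250:410],None,fx=5,fy=4.25,interpolation=cv2.INTER_CUBIC))
E
```

```text
clock: 10.72
tcp_pos: [0.5286, -0.09, 0.0503]
orientation: [0.008, 0.109, 0.993, 0.038]
wrist_force: [-0.3, 0.8, -0.3]
finger_gap: -0.0003
clock: 11.05
tcp_pos: [0.5311, -0.0904, 0.0503]
orientation: [0.009, 0.095, 0.995, 0.037]
wrist_force: [-0.4, 0.3, 0.1]
finger_gap: -0.0002
yaw 169.12 zax [ 0.024  0.073 -0.997] q [-0.36  0.36 -0.35  0.86  0.08 -0.17] r 0.104 th 258.7 F [-0.4  0.3  0.1]
```

View pics/top5.png

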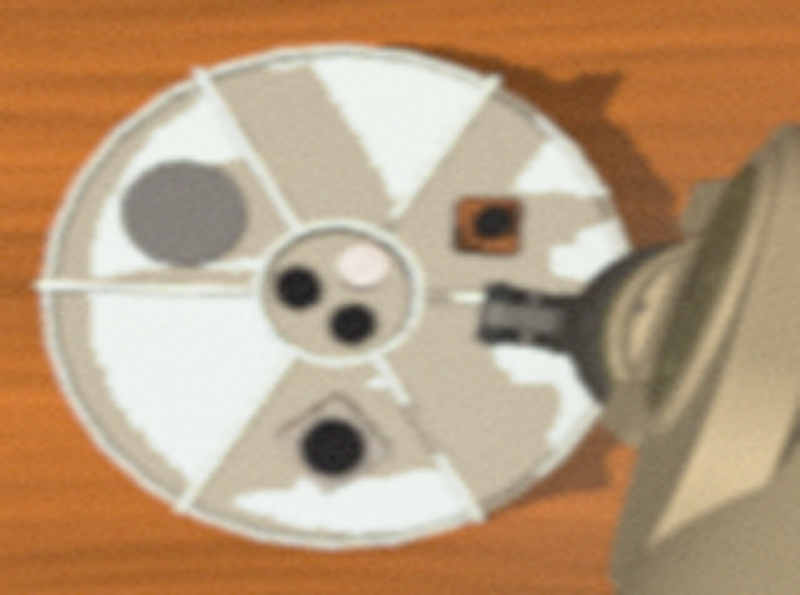

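```bash
python3 - <<'E'
from h import *
c=env.calibration('top');C=np.array([.5511,.0113])
for u,v in[(199,72),(495,82),(40,286),(183,509),(481,519)]:
    d=onz(c,250+u/5,205+v/4.25,.067)[:2]-C;a=np.degrees(np.arctan2(d[1],d[0]));print(np.hypot(*d).round(4),a.round(1),(a%60).round(1))
d=onz(c,250+333/5,205+448/4.25,.111)[:2]-C;print('cap',np.hypot(*d),np.degrees(np.arctan2(d[1],d[0]))%360)
E
```

```text
0.1121 26.8 26.8
0.1115 -33.6 26.4
0.1126 86.9 26.9
0.1115 147.1 27.1
0.1129 -153.1 26.9
cap 0.06626167260050794 176.75589469268954
```

```bash

python3 -m handwheel '[{"dx":-0.08,"dy":0,"dz":0,"roll":-0.15},{"dx":-0.1,"dy":0,"dz":0,"roll":-0.18},{"dx":-0.07,"dy":0,"dz":0,"roll":-0.13},{"dx":-0.03,"dy":0,"dz":0,"roll":-0.06},{"dx":0,"dy":0,"dz":0,"roll":0},{"dx":0,"dy":0,"dz":0,"roll":0},{"dx":0,"dy":0,"dz":0,"roll":0}]'; python3 st.py
python3 - <<'E'
from h import *
for n in('top','side'):
    i=env.read_camera(n);cv2.imwrite(f'pics/{n}6f.png',i);cv2.imwrite(f'pics/{n}6.png',cv2.resize(i[205:345,250:410],None,fx=5,fy=4.25,interpolation=cv2.INTER_CUBIC))
E
```

```text
clock: 11.73
tcp_pos: [0.5368, -0.0915, 0.0504]
orientation: [0.01, 0.067, 0.997, 0.037]
wrist_force: [-0.7, -0.5, -0.7]
finger_gap: -0.0004
yaw 172.24 zax [ 0.025  0.073 -0.997] q [-0.36  0.37 -0.34  0.86  0.08 -0.22] r 0.104 th 261.9 F [-0.7 -0.5 -0.7]
```

View pics/top6.png

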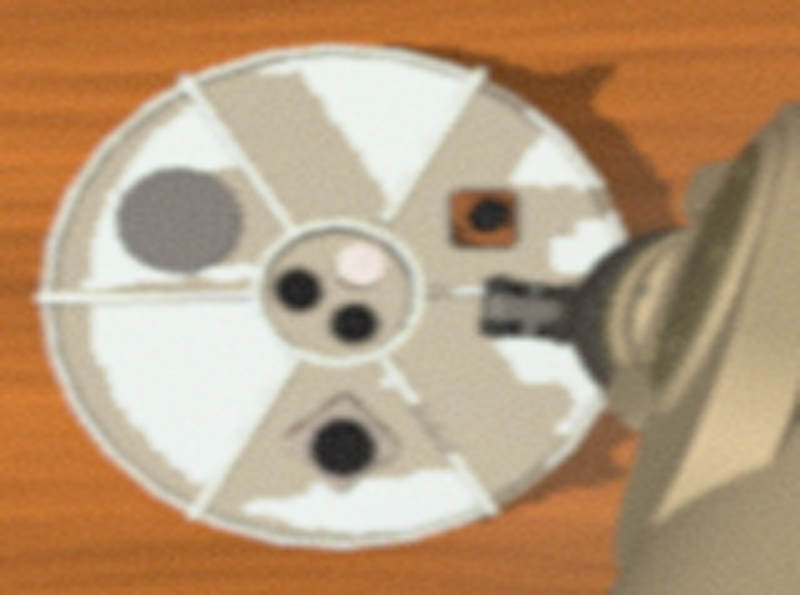

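```bash
python3 - <<'E'
from h import *
c=env.calibration('top');C=np.array([.5511,.0113])
for u,v in[(185,79),(481,74),(38,298),(196,516),(493,511)]:
    d=onz(c,250+u/5,205+v/4.25,.067)[:2]-C;a=np.degrees(np.arctan2(d[1],d[0]));print(np.hypot(*d).round(4),a.round(1),(a%60).round(1))
d=onz(c,250+343/5,205+446/4.25,.111)[:2]-C;print('cap',np.hypot(*d),np.degrees(np.arctan2(d[1],d[0]))%360)
E
```

```text
0.112 29.9 29.9
0.1119 -30.3 29.7
0.1133 89.6 29.6
0.1117 150.0 30.0
0.1121 -150.2 29.8
cap 0.06539875807501722 179.88104748041437
```

```bash

python3 -m handwheel '[{"dx":0.2,"dy":0,"dz":0,"roll":0},{"dx":0.3,"dy":0,"dz":0,"roll":0},{"dx":0.2,"dy":0,"dz":-0.2,"roll":0},{"dx":0,"dy":0,"dz":-0.6,"roll":0},{"dx":0,"dy":0,"dz":-1,"roll":0},{"dx":0,"dy":0,"dz":-1,"roll":0},{"dx":0,"dy":0,"dz":-1,"roll":0},{"dx":0,"dy":0,"dz":-1,"roll":0}]'; 
python3 -m handwheel '[{"dx":0.5,"dy":-0.5,"dz":-1,"roll":0},{"dx":0.5,"dy":-1,"dz":-0.8,"roll":0},{"dx":0.5,"dy":-1,"dz":-0.5,"roll":0},{"dx":0.5,"dy":-1,"dz":0,"roll":0},{"dx":0.5,"dy":-1,"dz":0,"roll":0},{"dx":0.5,"dy":-0.5,"dz":0,"roll":0},{"dx":0,"dy":0,"dz":0,"roll":0},{"dx":0,"dy":0,"dz":0,"roll":0}]'; python3 st.py
python3 - <<'E'
from h import *
for n in('top','side'):
    i=env.read_camera(n);cv2.imwrite(f'pics/{n}7f.png',i);cv2.imwrite(f'pics/{n}7.png',cv2.resize(i[205:345,250:410],None,fx=5,fy=4.25,interpolation=cv2.INTER_CUBIC))
E
```

```text
clock: 12.5
tcp_pos: [0.5197, -0.0964, 0.1471]
orientation: [0.01, 0.067, 0.997, 0.037]
wrist_force: [0.5, 0.3, 0.0]
finger_gap: -0.0002
clock: 13.17
tcp_pos: [0.4459, -0.1908, 0.1837]
orientation: [0.01, 0.068, 0.997, 0.037]
wrist_force: [0.4, 0.2, 0.5]
finger_gap: -0.0003
yaw 172.14 zax [ 0.025  0.073 -0.997] q [-0.62  0.17 -0.26  1.16  0.07 -0.48] r 0.2282 th 242.4 F [0.4 0.2 0.5]
```

View pics/top7.png

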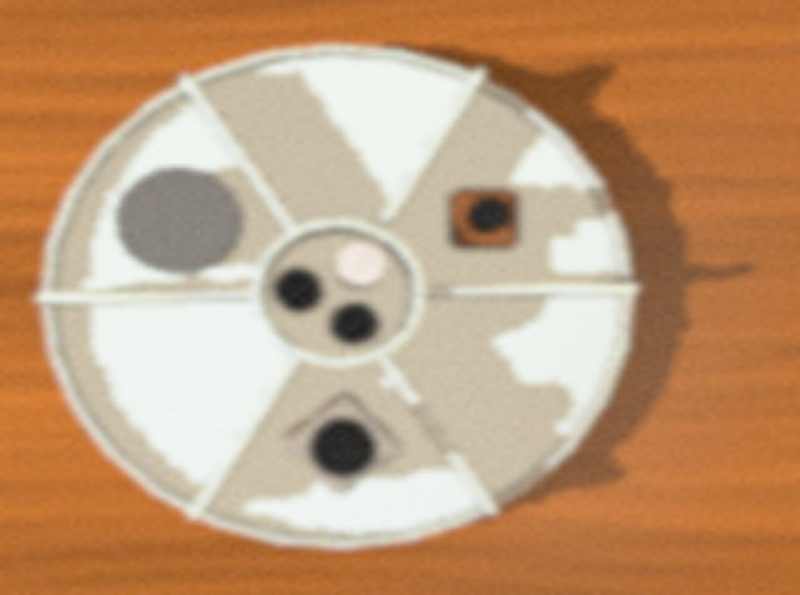

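View pics/side7f.png

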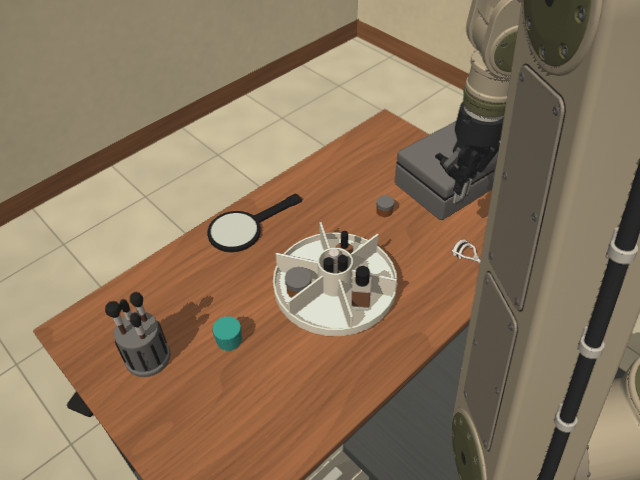

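View pics/top7f.png

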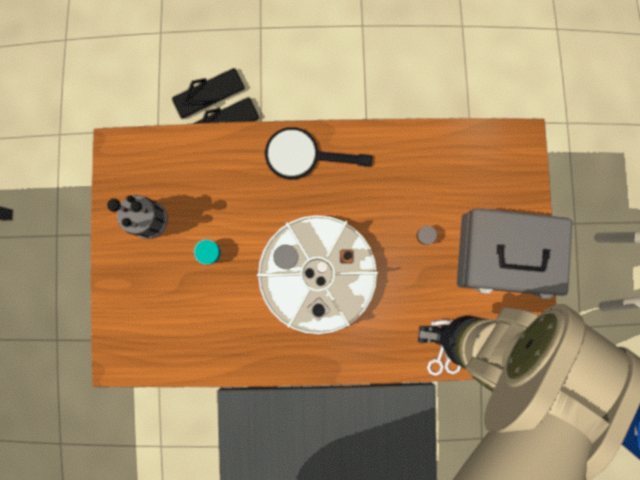

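The views show the foundation upright at the front, top px (319,310). All six partitions are visible and the other things sit where they were. The arm touches nothing.

```bash
python3 -c "
from workcell import env
print(env.hand_in())"
```

```text
the job is handed in; nothing more can be done
None
```

I turned the organiser about 90° counter-clockwise, and the glass foundation bottle now stands straight at the front. The shut fingertips pushed one partition's side at the rim, working from an empty compartment. I handed in about 13 s into the 54 s allowed.

**Last measurement:** just before the fingers let go, the tray measured 179.8° and the bottle's cap 179.9°, where 180° is the front. After I backed the arm off, the partitions sat at the same pixels, so the release did not move the tray.

**Rest of the scene:** the bottle, jar and varnish are upright in their compartments, and the other things on the chest look unmoved. The measured wrist force stayed around 1–2 N.

**What went wrong:** on the approach, joint 6 reached the end of its range in free air, at its limit of 3.14 rad. That left the tool tilted about 4°, which I could not undo. I rolled the tool the other way and corrected the height along the push, and the fingertips stayed 50–53 mm above the chest. I saw no error from the robot, but no verdict was reported, so I can't say whether it counts as passing a joint's range.

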